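# Hang a step gauge in its notch between two hanging gauges

## Task

Draw the hooked step gauge out of its wooden stand and lower it through the narrow gap between the two gauges that hang on the rail. Its hook belongs fully home in the notch of the raised strip, hanging free and level with its neighbours; the strip has been shifted, so feel for the notch lightly instead of pressing down. Do not bear hard on the rail or shove or knock off the hanging gauges, and leave the film core and the canister alone.

Things in the scene. Friction and masses are not known exactly. Their poses are not given: they have to be found in the camera images.
- gauge: Steel step gauge with a hook on top, about 0.2 kg, to be hung; stands in the stand's slot, may lean 0.05 rad. Origin: centre of the underside of the hook's bridge (x +-15, y +-6, z 0 to 8 mm), which rests on the bar when hung. z up. Plate x -15 to -9, down to z = -80; 44 mm wide (y +-22) to z = -60, then 34 and 24. Back leg x 9 to 15, y +-12, down to z = -30. 18 mm throat for the bar.
- gauge_grip (a point): Centre of the gauge's black grip tab, 34 mm above the gauge's origin. The tab is 10 mm thick (gauge x), 22 mm wide (gauge y) and stands from z = 8 to 50 mm over the gauge's origin. Hang the gauge with its y along the bar; either side may face the robot.
- gauge_left: Gauge of the same shape and size, hanging loose on the bar on the rail's +y side of the strip, origin at the bar's top. Friction alone keeps it: 1 to 2 N shifts it along.
- gauge_right: Gauge of the same shape and size, hanging loose on the bar on the rail's -y side of the strip. The free gap between the two hanging plates is 66 to 72 mm wide.
- rail: Fixed gauge rail: grey base 100 x 300 x 12 mm, posts at y = +-135 mm, flat dark steel bar along y, 12 mm thick in x, from z = 115 to 135 mm. Origin: centre of the base's underside, on the bench. More than 30 N between gauge and rail would mark it.
- bar_mid (a point): Mid-length of the bar, on its top, 135 mm above the bench. On it, between the hanging gauges, a fixed bright strip 72 mm long, 6 mm high, 8 mm thick, cut in its middle by a notch 14.4 mm wide (the hook is 12) down to the bar. The notch's centre lies anywhere within 9 mm of this point along the bar and is not reported. On the strip a gauge rides 6 mm higher than home in the notch.
- stand: Fixed wooden block 80 x 90 x 51 mm with a slot 8 mm (x) by 48 mm (y), 45 mm deep, open at the top, in which the gauge's plate stands. Origin: centre of its underside. The gauge is clear when lifted 80 mm.
- film_core: Loose yellowish plastic ring, 50 mm across, 34 mm high, standing by. Origin: centre of its underside.
- canister: Loose dark lidded canister, 35 mm across, 48 mm high, standing by. Origin: centre of its underside.
There are look-alikes about, which are no part of the job. There is more than one size of the stand; the one meant has the size given above.

How it is judged:
By the outcome, as a careful person would: the job done as asked, in the order asked, and still so for the second after the job is handed in, with the robot touching nothing.
It also fails if it takes over 64 s, if anything falls off the work surface, if the arm or the gripper's body presses on something with over 40 N, if the wrist force passes 120 N, or if a joint passes its speed limit or range.

## Robot

A 6-joint arm with a two-finger parallel gripper is mounted at the origin on a cart in front of the work surface, level with it; the furniture and walls round the work are solid. World frame = base frame: x ahead of the robot, y to its left, z up, the work surface at z = 0. Lengths are in m, angles in rad, forces in N, time in s.
With the tool pointing down it reaches from about 0.25 to 0.8 m from the base axis. Payload 8.5 kg.
Tool frame: the origin (TCP) lies between the finger pads; the fingertips stand 11 mm ahead of it and the grasp point (between the pads) lies 8 mm behind it; z points along the fingers, y is the line along which they close (so a half turn about z gives the same grasp; the last joint's range is limited). The gripper opens to 85 mm and grips with 20 to 120 N. Pads are 22 mm wide; open, the fingers measure 114 mm over their backs; the gripper's body (76 mm by 85 mm) begins 54 mm behind the grasp point. The pads swing forward as they close: fully open they stand 13 mm farther back than shut.
Start: joints at [-1.339, 0.238, -0.013, 1.319, 0, 1.571], TCP at [0.121, -0.511, 0.242] pointing down, gripper open.
Joint ranges: [-2.66, 2.66], [-1.03, 1.9], [-1.14, 1.46], [-1.82, 2.27], [-1.45, 1.34], [-3.14, 3.14]. Speed limits (rad/s): [2.22, 2.22, 2.79, 3.14, 3.14, 3.14].

## Interface

Orientations are given as a 3x3 rotation matrix whose columns are the frame's x, y, z axes.
In Python, from station import * gives the robot as it stands.
- The arm moves only by the tool servo_tool, never from a script. Its argument "deltas" is a list of rows, each a list of 3 entries, a list of its own where there are three numbers: the shift along the tool's x, y, z in units of 25 mm (1.0 is 25 mm), then the turn, a rotation vector about the tool's x, y, z in units of 6 degrees (1.0 is 6 degrees), then the finger opening in mm, from 0 to 85.4. In form: [[[tx, ty, tz], [ax, ay, az], claw], ...]. A call has 1 to 8 rows; each row shifts and turns the commanded pose from where the row before left it, along the tool's axes as they then stand; what a row does not reach is not made up. A row lasts 1/10 s, in which the tool goes at most 50 mm and 8.59 degrees, less where a joint would pass 70% of its speed; a pose out of reach is approached as far as the arm can. A call is refused whole if a number of a shift passes 1 or a number of a turn 1, either way. A call with a gripper value outside its range is refused whole. The fingers move at their own pace and stop on an object; the grip force is fixed at half the most. Time passes only in rows, so rows that do not move let the fingers close. It gives the time, the measured TCP pose, the force, the opening and the grip force at its end, in the units of the state.
- read_state(): the state, without advancing time (a new reading comes with each control period).
- read_camera(name): name is "side" or "top" or "wrist"; returns a dict with "pixels" (420x560x3 uint8, blue, green, red), "vertical_fov" (degrees; the focal length in pixels is half the picture's height over the tangent of half this angle, whatever the lens; pixels are square), "cx", "cy" (the principal point, pixels), "T" (4x4, takes a point from camera to world coordinates); the wrist camera has in their place "T_tool_cam" (4x4, takes a point from camera to tool coordinates, whose origin is the TCP and whose axes are the flange's). Camera axes: x right, y down, z forward; pixel columns grow to the right and rows downward; lengths in m; the calibration is good to about 2 mm. A picture is of the moment at which its call begins: read the wrist's pose just before it. There is no depth.
- finish_job(): hands the job in; it is judged then, once.
Trained networks look in a picture, given as the dict that the camera call returned (one of the last four; its "shot" number tells which), for a name from the list of things; names that differ only in an ending like _2 or _b are one class to them, and where a whole thing is asked for, a point or a joint stands for the part that bears it (a point fixed in the world has none). Each returns a list of dicts, best first, with "confidence" (0 to 1); they miss things now and then, are a little off and sometimes report something else, mostly with a low value. They report only what shows in the picture. A call takes as long as a camera call. They do not tell look-alikes from the thing itself.
- boxes_of(picture, query): "location" ([x, y, z] in m, in world coordinates, good to about 4 mm: the middle of the surface that is visible of it).
- pinpoint(picture, query): "location" ([x, y, z] in m, in world coordinates, good to about 4 mm: a listed point, or the origin of a listed thing).
The state is a dict: "time_s": time; "joints": joint angles; "qd": joint speeds; "tau": joint torques, N m; "eef_pos": TCP position; "eef_rot": TCP orientation; "contact_force": force on the tool from outside, world axes, zero at the start; "wrist_torque": the same for the moment, N m; "width": finger opening in m; "grip_force": force on a finger pad.
Only numpy, scipy, OpenCV 4.12 (cv2) and the standard library are available. Lean on these libraries where they do the work, as an engineer would, in place of code of your own. Each camera call takes 0.05 s, during which the arm holds its last target. There are 200 camera calls.

## Working session

There is one attempt and no reset: what is moved stays moved. The work goes in short steps, Python scripts to look and compute and a tool call to move; the robot and the scene stay as the last step left them, time stands still between calls to the robot, and variables do not carry over. Pictures are saved under pics/ and viewed, at most 10 in all, crops included, and the job is handed in when it is done.

Besides the shell and the picture viewer there is one more tool, called after ">>>" in YAML: its name, and indented under it one key for each argument. servo_tool: Moves the arm, as the interface text tells. Its arguments: {"type":"object","properties":{"deltas":{"type":"array"}},"required":["deltas"]}

```bash
ls; mkdir -p pics
python3 - <<'E'
from station import *
import cv2,numpy as np
s=read_state();print(s['time_s'],s['eef_pos'],np.round(s['eef_rot'],3).tolist(),s['width'])
for n in ("side","top"):
    p=read_camera(n);cv2.imwrite(f"pics/{n}0.png",p["pixels"])
    print(n,p['vertical_fov'],p['cx'],p['cy'],np.round(p['T'],3).tolist())
    for q in ("gauge","gauge_grip","gauge_left","gauge_right","rail","bar_mid","stand","film_core","canister"):
        print(q,[(np.round(d['location'],3).tolist(),round(d['confidence'],2)) for d in pinpoint(p,q)][:4])
p=read_camera("wrist");print(np.round(p['T_tool_cam'],4).tolist(),p['vertical_fov'],p['cx'],p['cy'])
E
```

```text
pics
0.0 [ 0.12050541 -0.51055148  0.24166964] [[0.973, 0.23, -0.0], [0.23, -0.973, 0.001], [0.0, -0.001, -1.0]] 0.0852271196885002
side 56.05129341127677 276.2392249849038 206.13007733964125 [[-0.97, -0.14, 0.2, 0.378], [-0.243, 0.5, -0.831, 0.819], [0.016, -0.855, -0.519, 0.546], [0.0, 0.0, 0.0, 1.0]]
gauge [([0.482, 0.251, 0.086], 0.6)]
gauge_grip []
gauge_left [([0.584, 0.001, 0.136], 0.59)]
gauge_right [([0.602, -0.111, 0.136], 0.55)]
rail [([0.594, -0.057, -0.003], 0.79)]
bar_mid [([0.589, -0.056, 0.13], 0.83)]
stand [([0.616, 0.183, 0.0], 0.88), ([0.474, 0.251, -0.001], 0.56)]
film_core [([0.64, 0.293, 0.0], 0.85)]
canister [([0.408, 0.098, 0.0], 0.93)]
top 43.54478234994238 274.25049333656574 200.08815084751961 [[0.027, -0.987, 0.157, 0.382], [-0.999, -0.03, -0.015, 0.109], [0.02, -0.157, -0.987, 1.096], [0.0, 0.0, 0.0, 1.0]]
gauge [([0.485, 0.251, 0.084], 0.59), ([0.472, 0.251, 0.002], 0.53)]
gauge_grip [([0.487, 0.263, 0.122], 0.85)]
gauge_left [([0.587, 0.004, 0.139], 0.8)]
gauge_right [([0.598, -0.11, 0.132], 0.71)]
rail [([0.596, -0.06, 0.0], 0.78)]
bar_mid [([0.595, -0.054, 0.128], 0.74)]
stand [([0.614, 0.182, 0.001], 0.84), ([0.474, 0.25, 0.0], 0.63), ([0.596, -0.113, 0.13], 0.37)]
film_core [([0.636, 0.29, 0.003], 0.7)]
canister [([0.399, 0.098, -0.0], 0.61)]
[[-0.0003, -0.9597, -0.281, 0.071], [1.0, -0.0003, -0.0002, 0.0007], [0.0001, -0.281, 0.9597, -0.1322], [0.0, 0.0, 0.0, 1.0]] 69.05279604279991 281.2612852220755 214.19561421133275
```

View pics/side0.png

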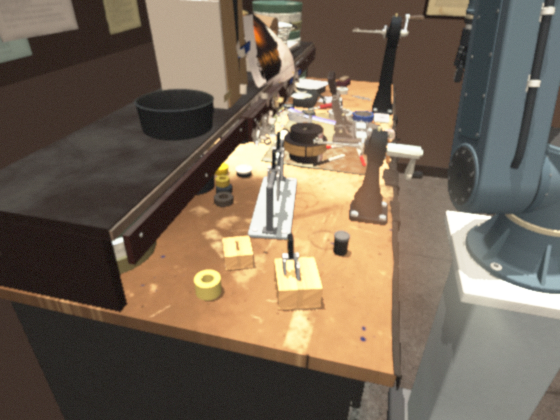

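View pics/top0.png

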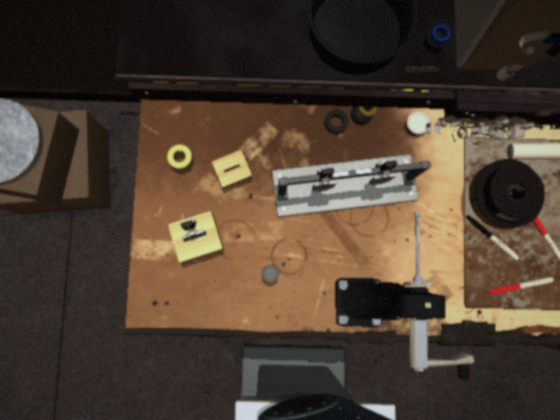

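Side: gauge in its stand at (297,270), rail at (275,205), a tall dark object at (372,180). Top: stand at (195,236), small look-alike stand (232,168), rail (345,185), tall dark object (385,300).

```bash
cat > h.py <<'E'
from station import *
import cv2,numpy as np
def K(p):
    f=p['pixels'].shape[0]/2/np.tan(np.radians(p['vertical_fov']/2)); return f
def camT(p,s=None):
    if 'T' in p: return np.array(p['T'])
    T=np.eye(4);T[:3,:3]=s['eef_rot'];T[:3,3]=s['eef_pos'];return T@np.array(p['T_tool_cam'])
def proj(p,X,T):
    c=np.linalg.inv(T)@np.append(X,1);f=K(p);return np.array([p['cx']+f*c[0]/c[2],p['cy']+f*c[1]/c[2]])
def ray(p,u,T):
    f=K(p);d=T[:3,:3]@np.array([(u[0]-p['cx'])/f,(u[1]-p['cy'])/f,1]);return T[:3,3],d
def onz(p,u,T,z):
    o,d=ray(p,u,T);return o+d*(z-o[2])/d[2]
def tri(rs):
    A=np.zeros((3,3));b=np.zeros(3)
    for o,d in rs:
        d=d/np.linalg.norm(d);M=np.eye(3)-np.outer(d,d);A+=M;b+=M@o
    X=np.linalg.solve(A,b);return X,[float(np.linalg.norm((np.eye(3)-np.outer(d,d)/(d@d))@(X-o))) for o,d in rs]
E
python3 - <<'E'
from h import *
P={n:read_camera(n) for n in("side","top")}
s=read_state()
for n,p in P.items(): print(n,proj(p,s['eef_pos'],p['T']))
p=P['top']
for u in [(385,300),(340,300),(430,300),(417,215),(470,360)]: print(u,[onz(p,u,p['T'],z).round(3).tolist() for z in (0,.2)])
for u in [(375,215),(375,135),(405,150),(393,20)]:
    print(u,[onz(P['side'],u,P['side']['T'],z).round(3).tolist() for z in (0,.2)])
# stand orientation, rail orientation
print([onz(p,u,p['T'],0.051).round(3).tolist() for u in [(168,219),(211,211),(222,250),(179,262)]])
a=cv2.resize(p['pixels'][140:280,140:300],(640,560),interpolation=cv2.INTER_CUBIC)
cv2.imwrite('pics/crop.png',a)
E
```

```text
side [461.10701176  85.62475691]
top [660.30673399 465.92334231]
(385, 300) [[0.355, -0.141, 0.0], [0.36, -0.095, 0.2]]
(340, 300) [[0.353, -0.048, 0.0], [0.358, -0.02, 0.2]]
(430, 300) [[0.358, -0.234, 0.0], [0.362, -0.172, 0.2]]
(417, 215) [[0.534, -0.21, 0.0], [0.506, -0.152, 0.2]]
(470, 360) [[0.24, -0.313, 0.0], [0.266, -0.236, 0.2]]
(375, 215) [[0.33, -0.081, 0.0], [0.348, 0.249, 0.2]]
(375, 135) [[0.351, -0.666, 0.0], [0.36, -0.122, 0.2]]
(405, 150) [[0.243, -0.547, 0.0], [0.292, -0.046, 0.2]]
(393, 20) [[0.273, -4.773, 0.0], [0.311, -2.724, 0.2]]
[[0.504, 0.304, 0.051], [0.523, 0.219, 0.051], [0.445, 0.194, 0.051], [0.42, 0.277, 0.051]]
```

View pics/crop.png

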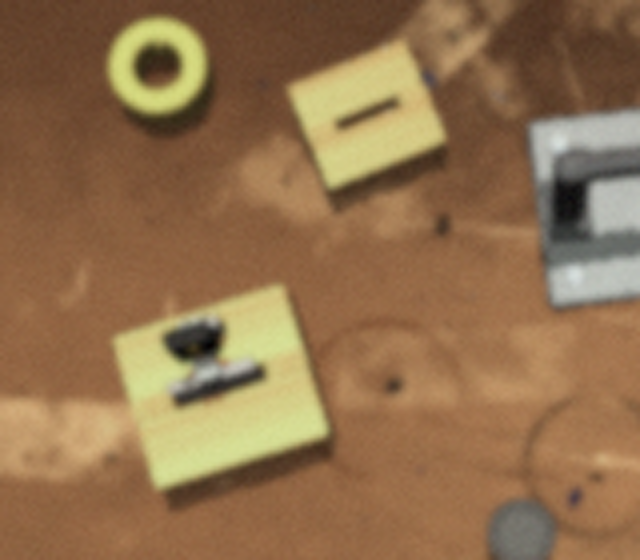

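The tall object is about 0.2 m high near (0.36,-0.1), so I go up and swing round at r≈0.53 m, stopping over the rail to look at it.

>>> servo_tool:
  deltas:
    - [[0,0,-1],[0,0,0],85]
    - [[0,0,-1],[0,0,0],85]
    - [[0,0,-1],[0,0,0],85]
    - [[0,0,-1],[0,0,0],85]
    - [[1,0,0],[0,0,-0.45],85]
    - [[1,0,0],[0,0,-0.45],85]
    - [[1,0,0],[0,0,-0.45],85]
    - [[1,0,0],[0,0,-0.45],85]

```text
time_s: 1.95
eef_pos: [0.2168, -0.4809, 0.3423]
eef_rot: [[0.912, 0.41, 0.0], [0.41, -0.912, -0.0], [0.0, 0.0, -1.0]]
contact_force: [0.1, -0.1, -0.4]
width: 0.0851
grip_force: 0.0
```

>>> servo_tool:
  deltas:
    - [[1,0,0],[0,0,-0.45],85]
    - [[1,0,0],[0,0,-0.45],85]
    - [[1,0,0],[0,0,-0.45],85]
    - [[1,0,0],[0,0,-0.45],85]
    - [[1,0,0],[0,0,-0.45],85]
    - [[1,0,0],[0,0,-0.45],85]
    - [[1,0,0],[0,0,-0.45],85]
    - [[1,0,0],[0,0,-0.45],85]

```text
time_s: 2.75
eef_pos: [0.3825, -0.3707, 0.3422]
eef_rot: [[0.697, 0.717, -0.0], [0.717, -0.697, 0.0], [0.0, -0.0, -1.0]]
contact_force: [0.1, 0.0, 0.6]
width: 0.085
grip_force: 0.0
```

>>> servo_tool:
  deltas:
    - [[1,0,0],[0,0,-0.45],85]
    - [[1,0,0],[0,0,-0.45],85]
    - [[1,0,0],[0,0,-0.45],85]
    - [[1,0,0],[0,0,-0.45],85]
    - [[1,0,0],[0,0,-0.45],85]
    - [[1,0,0],[0,0,-0.45],85]
    - [[1,0,0],[0,0,-0.45],85]
    - [[1,0,0],[0,0,-0.45],85]

```text
time_s: 3.55
eef_pos: [0.4959, -0.2073, 0.3422]
eef_rot: [[0.384, 0.923, 0.0], [0.923, -0.384, 0.0], [0.0, -0.0, -1.0]]
contact_force: [-0.4, -0.9, 0.5]
width: 0.0851
grip_force: 0.0
```

>>> servo_tool:
  deltas:
    - [[1,0,0],[0,0,-0.45],85]
    - [[1,0,0],[0,0,-0.45],85]
    - [[1,0,0],[0,0,-0.45],85]
    - [[0,0,0],[0,0,0],85]
    - [[0,0,0],[0,0,0],85]

```text
time_s: 4.05
eef_pos: [0.5211, -0.1376, 0.3423]
eef_rot: [[0.252, 0.968, -0.0], [0.968, -0.252, -0.0], [-0.0, -0.0, -1.0]]
contact_force: [-0.1, -1.5, -0.0]
width: 0.0851
grip_force: 0.0
```

Run:
```python
from h import *
s=read_state();p=read_camera("wrist");T=camT(p,s)
cv2.imwrite('pics/w1.png',p['pixels'])
np.savez('w1.npz',T=T)
for q in ("gauge_left","gauge_right","bar_mid","rail"):
    for d in pinpoint(p,q)[:3]: print(q,np.round(d['location'],4),round(d['confidence'],2),proj(p,d['location'],T).round(0))
```

```text
gauge_left [0.5842 0.0042 0.1338] 0.86 [307.  38.]
gauge_right [ 0.5996 -0.1061  0.1385] 0.63 [345. 145.]
bar_mid [ 0.5921 -0.0556  0.1346] 0.74 [328.  98.]
rail [ 0.588  -0.0545  0.0013] 0.83 [311. 106.]
```

>>> servo_tool:
  deltas:
    - [[1,0,0],[0,0,-0.45],85]
    - [[1,0,0],[0,0,-0.45],85]
    - [[1,0,0],[0,0,-0.45],85]
    - [[0,0,0],[0,0,0],85]
    - [[0,0,0],[0,0,0],85]

```text
time_s: 4.8
eef_pos: [0.5364, -0.0647, 0.3423]
eef_rot: [[0.114, 0.993, -0.0], [0.993, -0.114, -0.0], [-0.0, -0.0, -1.0]]
contact_force: [0.1, 0.5, -0.6]
width: 0.0851
grip_force: 0.0
```

View pics/w1.png

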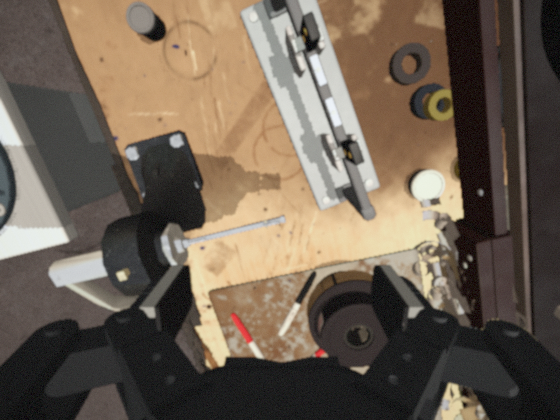

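The wrist view shows the bar running from (300,20) to (365,210). The bright strip spans about (313,55)–(338,125), with a dark notch near (325,90). The hanging gauges are at (305,35) and (345,150).

Run:
```python
from h import *
s=read_state();p=read_camera("wrist");T=camT(p,s)
cv2.imwrite('pics/w2full.png',p['pixels']);np.savez('w2.npz',T=T)
for q in ("gauge_left","gauge_right","bar_mid","rail"):
    for d in pinpoint(p,q)[:3]: print(q,np.round(d['location'],4),round(d['confidence'],2),proj(p,d['location'],T).round(0))
u=proj(p,[.592,-.055,.135],T);print(u,p['vertical_fov'],p['cx'],p['cy'])
x0,y0=int(u[0]-70),int(u[1]-70);print(x0,y0)
a=cv2.resize(p['pixels'][y0:y0+140,x0:x0+140],(560,560),interpolation=cv2.INTER_CUBIC)
b=cv2.imread('pics/w1.png')[28:168,258:398][:, :60]
cv2.imwrite('pics/w2.png',np.hstack([a,cv2.resize(b,(240,560),interpolation=cv2.INTER_CUBIC)]))
```

```text
gauge_left [0.5846 0.0038 0.1362] 0.64 [319. 122.]
bar_mid [ 0.5935 -0.0542  0.1371] 0.58 [332. 175.]
rail [ 0.5867 -0.0569  0.0012] 0.59 [313. 164.]
[329.94347365 175.78000181] 69.05279604279991 281.2612852220755 214.19561421133275
259 105
```

View pics/w2.png

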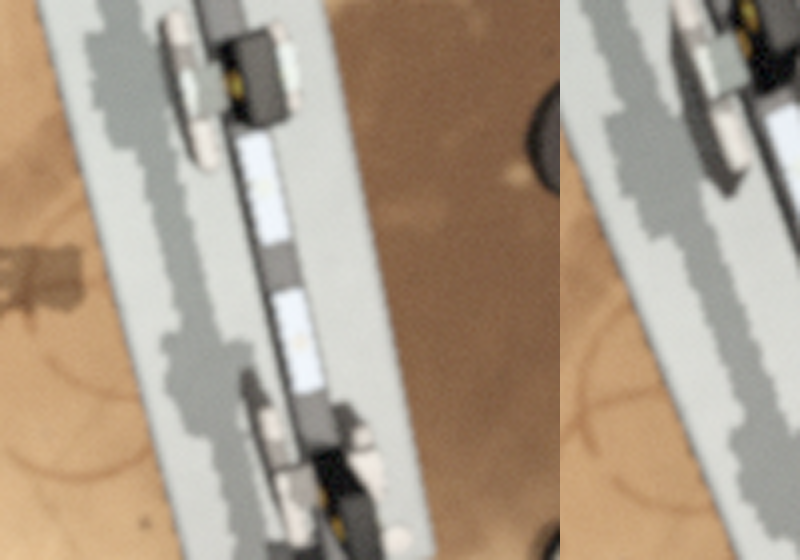

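The crop shows the two strip halves, from (255,130) to (275,242) and from (284,291) to (312,392). The notch is near crop (280,267), with a hanging gauge at each end. Both neighbours have their plates on the robot's side.

Run:
```python
from h import *
p0={'pixels':np.zeros((420,560,3)),'vertical_fov':69.05279604279991,'cx':281.2612852220755,'cy':214.19561421133275}
for n,f,c in(('w1','pics/w1.png',(325,91)),('w2','pics/w2full.png',(329,172))):
    T=np.load(n+'.npz')['T'];im=cv2.imread(f).astype(np.float32)
    # rectified patch on plane z=.141: 0.5mm/px, x .55-.64, y -.12..0.02
    xs=np.arange(.56,.63,.00025);ys=np.arange(-.115,.01,.00025)
    M=np.array([[proj(p0,[x,y,.141],T) for x in xs] for y in ys]).astype(np.float32)
    r=cv2.remap(im,M[...,0],M[...,1],cv2.INTER_CUBIC).min(2)
    m=(r>205).astype(np.uint8)
    k,l,st,ce=cv2.connectedComponentsWithStats(m)
    for i in range(1,k):
        if st[i,4]>1000:
            q=np.argwhere(l==i).astype(np.float32);(cy,cx),(a,b),an=cv2.minAreaRect(q)
            print(n,'centre',np.round([xs[0]+cx*.00025,ys[0]+cy*.00025],4),'size mm',round(a*.25,1),round(b*.25,1),round(an,1),st[i,4])
```

```text
w1 centre [ 0.6067 -0.075 ] size mm 12.7 82.8 81.0 11137
w1 centre [ 0.5744 -0.0578] size mm 15.3 65.6 82.0 13069
w1 centre [ 0.5943 -0.0701] size mm 8.6 28.8 81.0 3600
w1 centre [ 0.5876 -0.0272] size mm 8.1 28.5 80.5 3477
w2 centre [ 0.5635 -0.1048] size mm 7.0 20.5 90.0 1900
w2 centre [ 0.606 -0.053] size mm 17.3 127.5 81.1 27923
w2 centre [ 0.594  -0.0701] size mm 8.3 28.9 81.6 3583
w2 centre [ 0.5762 -0.0511] size mm 11.8 68.2 80.5 8750
w2 centre [ 0.5876 -0.0273] size mm 8.2 28.8 81.6 3557
```

Both views agree: the notch is at (0.5909,-0.0487) and the bar's yaw is about 8.6°. Next I look at the gauge from two places.

>>> servo_tool:
  deltas:
    - [[1,0,0],[0,0,-0.45],85]
    - [[1,0,0],[0,0,-0.45],85]
    - [[1,0,0],[0,0,-0.45],85]
    - [[1,0,0],[0,0,-0.45],85]
    - [[1,0,0],[0,0,-0.45],85]
    - [[1,0,0],[0,0,-0.45],85]
    - [[0,0,0],[0,0,0],85]
    - [[0,0,0],[0,0,0],85]

```text
time_s: 5.85
eef_pos: [0.5359, 0.0848, 0.3423]
eef_rot: [[-0.168, 0.986, -0.0], [0.986, 0.168, -0.0], [-0.0, -0.0, -1.0]]
contact_force: [0.9, -0.1, 0.4]
width: 0.0848
grip_force: 0.0
```

Run:
```python
from h import *
s=read_state();p=read_camera("wrist");T=camT(p,s)
cv2.imwrite('pics/w3.png',p['pixels']);np.savez('w3.npz',T=T)
for q in ("gauge","gauge_grip","stand","gauge_left","gauge_right"):
    for d in pinpoint(p,q)[:3]: print(q,np.round(d['location'],4),round(d['confidence'],2),proj(p,d['location'],T).round(0))
```

```text
gauge [0.4831 0.2584 0.0832] 0.55 [261.  24.]
gauge [0.5869 0.004  0.1337] 0.33 [312. 261.]
gauge_grip [0.4886 0.2558 0.1224] 0.76 [264.  16.]
stand [0.616  0.1859 0.0038] 0.92 [347. 114.]
stand [0.4727 0.2526 0.0013] 0.89 [257.  46.]
gauge_left [0.583  0.0021 0.1327] 0.76 [308. 261.]
gauge_right [ 0.6022 -0.1075  0.1383] 0.61 [307. 341.]
```

>>> servo_tool:
  deltas:
    - [[1,0,0],[0,0,-0.45],85]
    - [[1,0,0],[0,0,-0.45],85]
    - [[1,0,0],[0,0,-0.45],85]
    - [[1,0,0],[0,0,-0.45],85]
    - [[1,0,0],[0,0,-0.45],85]
    - [[0,0,0],[0,0,0],85]
    - [[0,0,0],[0,0,0],85]

```text
time_s: 6.85
eef_pos: [0.5035, 0.2053, 0.3423]
eef_rot: [[-0.394, 0.919, 0.0], [0.919, 0.394, -0.0], [-0.0, -0.0, -1.0]]
contact_force: [-0.0, 0.3, 0.2]
width: 0.085
grip_force: 0.0
```

Run:
```python
from h import *
s=read_state();p=read_camera("wrist");T=camT(p,s)
cv2.imwrite('pics/w4.png',p['pixels']);np.savez('w4.npz',T=T)
for q in ("gauge","gauge_grip","stand","gauge_left","gauge_right"):
    for d in pinpoint(p,q)[:3]: print(q,np.round(d['location'],4),round(d['confidence'],2),proj(p,d['location'],T).round(0))
ims=[]
for n in('w3','w4'):
    t=np.load(n+'.npz')['T'];u=proj(p,[.485,.251,.1],t);x0,y0=(u-60).astype(int);x0=max(x0,0);y0=max(y0,0)
    print(n,x0,y0);ims.append(cv2.resize(cv2.imread(f'pics/{n}.png')[y0:y0+140,x0:x0+100],(400,560),interpolation=cv2.INTER_CUBIC))
cv2.imwrite('pics/g.png',np.hstack(ims))
```

```text
gauge [0.4865 0.258  0.0841] 0.97 [286. 138.]
gauge_grip [0.4897 0.2571 0.1201] 0.82 [289. 141.]
stand [0.4711 0.2488 0.0016] 0.56 [273. 138.]
gauge_left [0.5862 0.0035 0.132 ] 0.97 [279. 349.]
gauge_right [ 0.5874 -0.0545 -0.    ] 0.39 [268. 323.]
w3 201 0
w4 222 83
```

View pics/g.png

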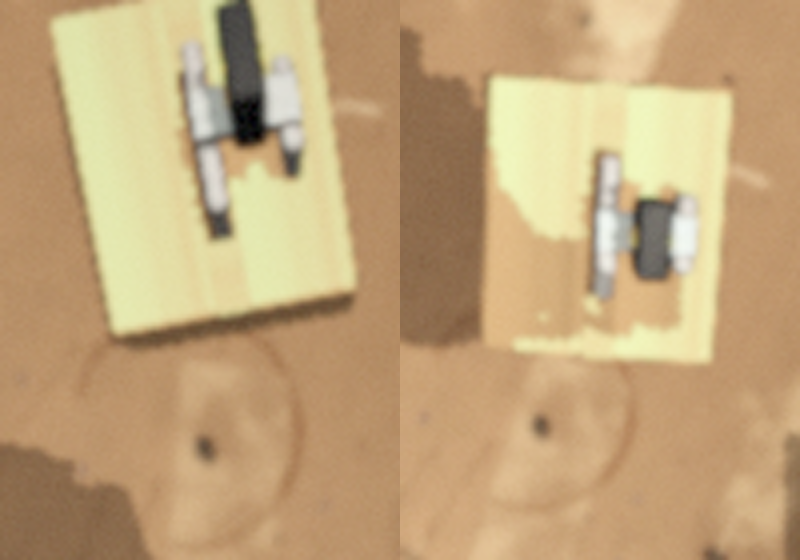

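Left (first view) shows the plate at (190,45)–(212,210) and the dark tab above it. Right (nearly overhead) shows the plate at (610,155)–(600,295), the tab's top at (654,240), and the back leg at (684,235).

Run:
```python
from h import *
p={'pixels':np.zeros((420,560,3)),'vertical_fov':69.05279604279991,'cx':281.2612852220755,'cy':214.19561421133275}
t3,t4=[np.load(n+'.npz')['T'] for n in('w3','w4')]
def two(a,b,l):
    X,e=tri([ray(p,a,t3),ray(p,b,t4)]);print(l,X.round(4),np.round(e,4));return X
two((264,16),(289,141),'grip(net)')
two((261,24),(286,138),'origin(net)')
A=two((248.5,11.25),(274.5,121.75),'plate +y');B=two((254,52.5),(272,156.75),'plate -y')
two((201+290/4,60/4),(222+684/4-100,83+195/4),'leg +y top')
a=onz(p,(274.5,121.75),t4,.09);b=onz(p,(272,156.75),t4,.09);print('yaw',np.degrees(np.arctan2(-(a-b)[0],(a-b)[1])),np.hypot(*(a-b)[:2]),(a+b)/2)
c=[onz(p,u,t4,.051) for u in [(222+90/4,83+75/4),(222+82,83+90/4),(222+312/4,83+360/4),(222+82/4,83+345/4)]]
print('stand',np.round(c,4).tolist(),np.mean(c,0))
for i,j in((3,0),(2,1)): d=c[j]-c[i];print('yaw',np.degrees(np.arctan2(-d[0],d[1])),np.hypot(*d[:2]))
print('tabtop',onz(p,(285.5,143),t4,.136))
```

```text
grip(net) [0.4891 0.2571 0.1184] [0.001 0.001]
origin(net) [0.4848 0.2576 0.0892] [0.0017 0.0017]
plate +y [0.4659 0.2704 0.0767] [0.0001 0.0001]
plate -y [0.479  0.2294 0.0791] [0.0005 0.0005]
leg +y top [0.4933 0.2691 0.0826] [0.0019 0.0019]
yaw 18.535690322352615 0.04180447321242512 [0.47270767 0.25053879 0.09      ]
stand [[0.4194, 0.278, 0.051], [0.4927, 0.3043, 0.051], [0.5241, 0.2214, 0.051], [0.4488, 0.1949, 0.051]] [0.47127072 0.24966379 0.051     ]
yaw 19.423853347972717 0.08817445598129053
yaw 20.756640085402108 0.08864150750688572
tabtop [0.48664105 0.25472985 0.136     ]
```

>>> servo_tool:
  deltas:
    - [[1,0.07,0],[0,0,0],45]
    - [[1,0.07,0],[0,0,0],45]
    - [[0.1,0,1],[0,0,0.7],45]
    - [[0,0,1],[0,0,0],45]
    - [[0,0,1],[0,0,0],45]
    - [[0,0,1],[0,0,0],45]
    - [[0,0,0],[0,0,0],45]

```text
time_s: 7.85
eef_pos: [0.4847, 0.254, 0.2395]
eef_rot: [[-0.325, 0.946, -0.005], [0.946, 0.325, -0.002], [-0.001, -0.005, -1.0]]
contact_force: [-0.5, 0.1, -0.0]
width: 0.0453
grip_force: 0.0
```

Run:
```python
from h import *
s=read_state();p=read_camera("wrist");T=camT(p,s)
print(s['eef_pos'],s['eef_rot'][:2,1],s['width'])
for q in ("gauge","gauge_grip"):
    for d in pinpoint(p,q)[:3]: print(q,np.round(d['location'],4),round(d['confidence'],2),proj(p,d['location'],T).round(0))
c=proj(p,[.486,.2547,.13],T);print(c)
cv2.imwrite('pics/w5.png',p['pixels']);np.savez('w5.npz',T=T)
```

```text
[0.48471016 0.2540163  0.23948009] [0.94584742 0.32457102] 0.045287186929269266
gauge [0.4875 0.2581 0.084 ] 0.68 [287. 198.]
gauge_grip [0.4886 0.2529 0.121 ] 0.66 [286. 214.]
[284.31889771 213.92578853]
```

View pics/w5.png

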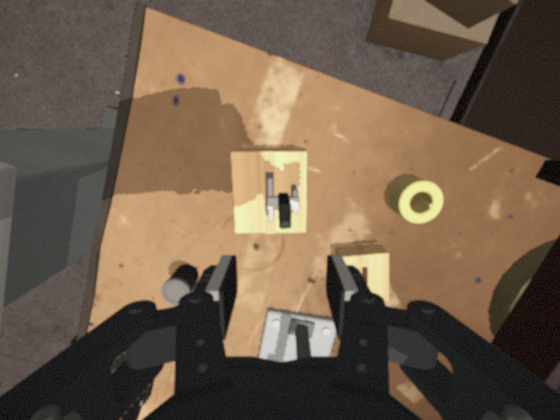

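The tab is at (285,210), between the fingers' midlines (about 281), and the plate's edge is parallel to the picture's columns, so the yaw is right. I descend and grip.

>>> servo_tool:
  deltas:
    - [[0,0.08,1],[0,0,0],45]
    - [[0,0,1],[0,0,0],45]
    - [[0,0,1],[0,0,0],45]
    - [[0,0,1],[0,0,0],45]
    - [[0,0,1],[0,0,0],45]
    - [[0,0,0],[0,0,0],45]
    - [[0,0,0],[0,0,0],45]

```text
time_s: 8.7
eef_pos: [0.4886, 0.2561, 0.1188]
eef_rot: [[-0.325, 0.946, 0.001], [0.946, 0.325, 0.001], [0.0, 0.001, -1.0]]
contact_force: [0.0, -1.0, 0.8]
width: 0.0452
grip_force: 0.0
```

>>> servo_tool:
  deltas:
    - [[0,0,0],[0,0,0],20]
    - [[0,0,0],[0,0,0],12]
    - [[0,0,0],[0,0,0],5]
    - [[0,0,0],[0,0,0],0]
    - [[0,0,0],[0,0,0],0]
    - [[0,0,0],[0,0,0],0]

```text
time_s: 9.3
eef_pos: [0.4866, 0.2555, 0.1189]
eef_rot: [[-0.326, 0.946, -0.001], [0.946, 0.326, 0.0], [0.001, -0.001, -1.0]]
contact_force: [-6.5, -2.1, 14.8]
width: 0.0093
grip_force: 58.8
```

>>> servo_tool:
  deltas:
    - [[0,0,-0.2],[0,0,0],0]
    - [[0,0,-0.4],[0,0,0],0]
    - [[0,0,-0.6],[0,0,0],0]
    - [[0,0,0],[0,0,0],0]
    - [[0,0,0],[0,0,0],0]

```text
time_s: 9.8
eef_pos: [0.4867, 0.2553, 0.1483]
eef_rot: [[-0.325, 0.946, -0.002], [0.946, 0.325, -0.001], [0.0, -0.002, -1.0]]
contact_force: [-5.8, -3.1, 1.7]
width: 0.0091
grip_force: 60.4
```

>>> servo_tool:
  deltas:
    - [[0,-0.07,-0.6],[0,0,0],0]
    - [[0,0,-1],[0,0,0],0]
    - [[0,0,-1],[0,0,0],0]
    - [[0,0,-1],[0,0,0],0]
    - [[0,0,-1],[0,0,0],0]
    - [[0,0,-1],[0,0,0],0]
    - [[0,0,0],[0,0,0],0]
    - [[0,0,0],[0,0,0],0]

```text
time_s: 10.6
eef_pos: [0.4867, 0.2554, 0.2878]
eef_rot: [[-0.325, 0.946, 0.002], [0.946, 0.325, 0.001], [0.0, 0.002, -1.0]]
contact_force: [0.1, -0.3, -3.4]
width: 0.0089
grip_force: 58.7
```

Run:
```python
from h import *
s=read_state();print(s['eef_pos'],s['contact_force'],s['width'],s['joints'])
P={n:read_camera(n) for n in("side","wrist")}
for n,p in P.items():
    T=camT(p,s)
    for q in ("gauge","gauge_grip"):
        for d in pinpoint(p,q)[:2]: print(n,q,np.round(d['location'],4),round(d['confidence'],2),proj(p,d['location'],T).round(0))
p=P['side'];u=proj(p,s['eef_pos'],p['T']);x0,y0=(u-[70,60]).astype(int)
cv2.imwrite('pics/held.png',np.hstack([cv2.resize(p['pixels'][y0:y0+130,x0:x0+110],(440,520),interpolation=cv2.INTER_CUBIC),cv2.resize(P['wrist']['pixels'][150:410,190:370],(360,520))]))
```

```text
[0.48666904 0.25538583 0.28781761] [ 0.09975786 -0.34304911 -3.44281353] 0.008935160030681438 [4.83237819e-01 2.69704401e-01 1.45210137e-01 1.44433385e+00
 4.32194642e-05 1.72280017e+00]
side gauge [0.4799 0.2498 0.2556] 0.79 [297. 175.]
side gauge [0.582  0.0033 0.1351] 0.71 [273. 170.]
side gauge_grip [0.4861 0.2581 0.2863] 0.85 [293. 159.]
wrist gauge [0.4886 0.2567 0.2497] 0.63 [286. 247.]
wrist gauge_grip [0.4888 0.2562 0.2872] 0.79 [287. 277.]
```

View pics/held.png

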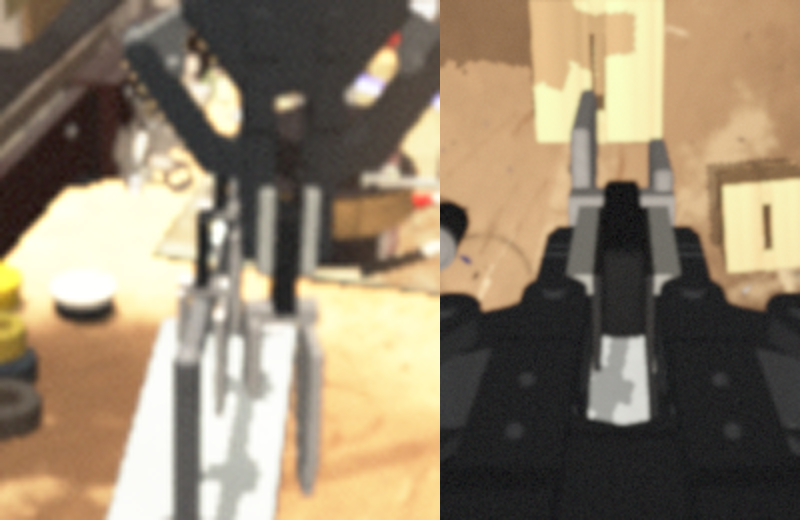

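The gauge is held upright and clear of the slot; side crop: plate at (185,430), tab at (285,270). Next I carry it above the gap.

>>> servo_tool:
  deltas:
    - [[0,0,-0.8],[0,0,0],0]
    - [[-0.5,0,-0.8],[0,0,0],0]
    - [[-1,0,0],[0,0,0],0]
    - [[-1,0,0],[0,0,0],0]
    - [[-1,0,0],[0,0,0],0]
    - [[-1,0,0],[0,0,0],0]
    - [[-1,0,0],[0,0,0],0]
    - [[-1,0,0],[0,0,0],0]

```text
time_s: 11.7
eef_pos: [0.5392, 0.1005, 0.3269]
eef_rot: [[-0.325, 0.946, -0.001], [0.946, 0.325, -0.0], [0.0, -0.001, -1.0]]
contact_force: [-0.1, -0.3, -2.5]
width: 0.0088
grip_force: 58.9
```

>>> servo_tool:
  deltas:
    - [[-1,0,0],[0,0,0],0]
    - [[-1,0,0],[0,0,0],0]
    - [[-1,0,0],[0,0,0],0]
    - [[-1,0,0],[0,0,0],0]
    - [[-1,0,0],[0,0,0],0]
    - [[-1,0,0],[0,0,0.8],0]
    - [[-0.36,0,0],[0,0,0.93],0]
    - [[0,0,0],[0,0,0],0]

```text
time_s: 12.5
eef_pos: [0.5902, -0.0503, 0.3264]
eef_rot: [[-0.146, 0.989, -0.001], [0.989, 0.146, -0.0], [0.0, -0.001, -1.0]]
contact_force: [-0.0, -0.0, -2.8]
width: 0.0089
grip_force: 58.9
```

>>> servo_tool:
  deltas:
    - [[0,0,0],[0,0,0],0]
    - [[0,0,0],[0,0,0],0]

```text
time_s: 12.7
eef_pos: [0.5899, -0.0484, 0.3272]
eef_rot: [[-0.152, 0.988, -0.0], [0.988, 0.152, 0.0], [0.0, -0.0, -1.0]]
contact_force: [-0.5, 1.1, -3.2]
width: 0.0094
grip_force: 58.9
```

Run:
```python
from h import *
s=read_state();R=s['eef_rot'];print(s['eef_pos'],np.degrees(np.arctan2(R[1,1],R[0,1])),s['contact_force'],s['wrist_torque'])
d=np.array([.5909,-.0487,0])-s['eef_pos'];print('tool delta units',(R.T@d)/.025)
P={n:read_camera(n) for n in("side","top","wrist")}
for n,p in P.items():
    T=camT(p,s)
    cv2.imwrite(f'pics/c_{n}.png',p['pixels'])
    for q in ("gauge","gauge_left","gauge_right"):
        for d in pinpoint(p,q)[:3]: print(n,q,np.round(d['location'],4),round(d['confidence'],2),proj(p,d['location'],T).round(0))
p=P['top'];u=proj(p,[.591,-.049,.2],p['T']);a=P['side'];v=proj(a,[.591,-.049,.2],a['T']);print(u,v)
f=lambda p,u:cv2.resize(p['pixels'][int(u[1])-60:int(u[1])+70,int(u[0])-48:int(u[0])+48],(384,520),interpolation=cv2.INTER_CUBIC)
cv2.imwrite('pics/gap.png',np.hstack([f(a,v),cv2.resize(P['wrist']['pixels'][100:360,190:380],(384,520))]))
```

```text
[ 0.58987893 -0.04835194  0.32724462] 8.758510416239243 [-0.53392039  1.13433134 -3.23266673] [ 0.03566437 -0.00896337 -0.00623235]
tool delta units [-0.0245999   0.04076553 13.08976948]
side gauge [ 0.5851 -0.0522  0.2905] 0.59 [279.  98.]
side gauge [ 0.4702  0.2524 -0.    ] 0.43 [296. 293.]
side gauge_left [0.5851 0.0031 0.1312] 0.49 [272. 171.]
side gauge_right [0.4042 0.0978 0.    ] 0.57 [339. 251.]
side gauge_right [ 0.6015 -0.1124  0.1326] 0.48 [277. 151.]
top gauge [ 0.5874 -0.0505  0.2941] 0.67 [369. 154.]
top gauge_left [0.587  0.0079 0.1347] 0.85 [321. 174.]
top gauge_right [ 0.5974 -0.1114  0.1311] 0.52 [384. 171.]
wrist gauge [ 0.5915 -0.0485  0.2925] 0.73 [285. 250.]
wrist gauge_left [0.5827 0.0027 0.1348] 0.78 [282. 144.]
wrist gauge_right [ 0.6012 -0.1054  0.1404] 0.63 [284. 245.]
[357.72633571 165.23761502] [275.61532366 135.63579969]
```

View pics/gap.png

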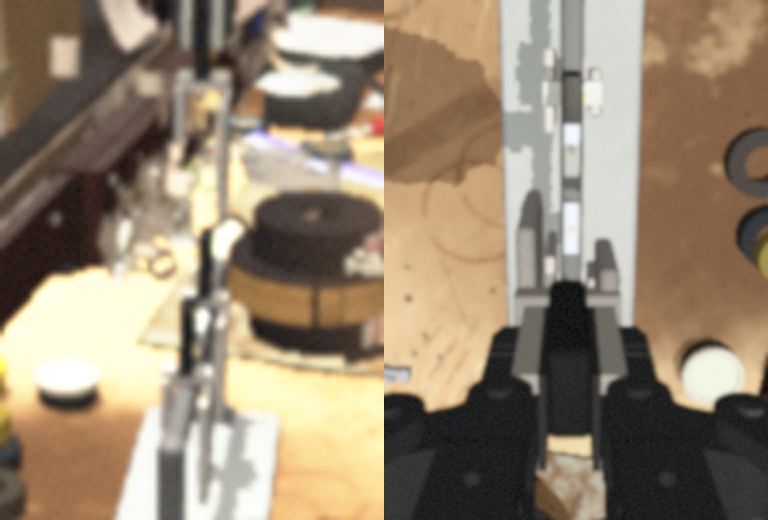

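Wrist crop (right): the bar runs straight up at column 572 and the tab is at 569. The notch shows at (571,190), between the strip halves. The left neighbour is at (570,95), and the gauge sits in line above the gap. I re-measure the notch in this picture.

Run:
```python
from h import *
p0={'pixels':np.zeros((420,560,3)),'vertical_fov':69.05279604279991,'cx':281.2612852220755,'cy':214.19561421133275}
s=read_state();R=s['eef_rot'];print(s['eef_pos'])
q=read_camera('wrist');T=camT(q,s);im=q['pixels'].astype(np.float32)
xs=np.arange(.56,.63,.00025);ys=np.arange(-.12,.04,.00025)
M=np.array([[proj(p0,[x,y,.141],T) for x in xs] for y in ys]).astype(np.float32)
r=cv2.remap(im,M[...,0],M[...,1],cv2.INTER_CUBIC).min(2)
for th in (185,205,220):
  k,l,st,ce=cv2.connectedComponentsWithStats((r>th).astype(np.uint8))
  for i in range(1,k):
    if 800<st[i,4]<6000:
        (cy,cx),(a,b),an=cv2.minAreaRect(np.argwhere(l==i).astype(np.float32))
        X=np.array([xs[0]+cx*.00025,ys[0]+cy*.00025,.141])
        print(th,X.round(4),round(a*.25,1),round(b*.25,1),round(an,1),'tool mm',(R.T@(X-s['eef_pos'])*1000).round(1))
```

```text
[ 0.59008276 -0.04902589  0.32731094]
185 [ 0.5941 -0.0702  0.141 ] 9.2 29.9 81.9 tool mm [-21.5   0.8 186.3]
185 [ 0.5788 -0.0349  0.141 ] 8.0 56.3 79.7 tool mm [ 15.6  -9.  186.3]
185 [ 0.5878 -0.0278  0.141 ] 9.2 27.6 81.3 tool mm [ 21.3   1.  186.3]
185 [0.5701 0.0262 0.141 ] 7.1 27.3 88.6 tool mm [ 77.3  -8.5 186.3]
205 [ 0.5646 -0.0695  0.141 ] 9.2 79.5 90.0 tool mm [-16.5 -28.2 186.3]
205 [ 0.5941 -0.0701  0.141 ] 8.0 28.9 81.6 tool mm [-21.5   0.8 186.3]
205 [ 0.5809 -0.0402  0.141 ] 3.3 42.7 81.9 tool mm [ 10.1  -7.8 186.3]
205 [ 0.5867 -0.0206  0.141 ] 8.1 12.4 81.9 tool mm [ 28.6   0.9 186.3]
205 [0.5701 0.0308 0.141 ] 3.6 18.5 82.9 tool mm [ 81.9  -7.8 186.3]
220 [ 0.594  -0.0701  0.141 ] 7.2 27.7 81.9 tool mm [-21.4   0.7 186.3]
220 [ 0.5866 -0.0205  0.141 ] 7.3 11.4 80.5 tool mm [ 28.7   0.9 186.3]
220 [0.5939 0.0043 0.141 ] 9.2 15.2 80.5 tool mm [ 52.1  11.8 186.3]
```

>>> servo_tool:
  deltas:
    - [[0,0.035,0.8],[0,0,0],0]
    - [[0,0,1],[0,0,0],0]
    - [[0,0,0.8],[0,0,0],0]
    - [[0,0,0],[0,0,0],0]
    - [[0,0,0.4],[0,0,0],0]
    - [[0,0,0.4],[0,0,0],0]
    - [[0,0,0],[0,0,0],0]

```text
time_s: 14.05
eef_pos: [0.5906, -0.0489, 0.2414]
eef_rot: [[-0.15, 0.989, -0.001], [0.989, 0.15, 0.0], [0.0, -0.001, -1.0]]
contact_force: [-0.4, -0.3, -2.9]
width: 0.0089
grip_force: 59.1
```

>>> servo_tool:
  deltas:
    - [[0,0,0.4],[0,0,0],0]
    - [[0,0,0.4],[0,0,0],0]
    - [[0,0,0.4],[0,0,0],0]
    - [[0,0,0.3],[0,0,0],0]
    - [[0,0,0],[0,0,0],0]
    - [[0,0,0],[0,0,0],0]

```text
time_s: 14.65
eef_pos: [0.5909, -0.0489, 0.2048]
eef_rot: [[-0.15, 0.989, -0.0], [0.989, 0.15, 0.0], [0.0, -0.0, -1.0]]
contact_force: [0.9, -0.1, -2.3]
width: 0.009
grip_force: 59.1
```

Run:
```python
from h import *
s=read_state();R=s['eef_rot'];print(s['eef_pos'],R.T@s['contact_force'],R.T@s['wrist_torque'])
print((R.T@(np.array([.5910,-.0489,0])-s['eef_pos'])/.025)[:2])
for n in("side","top","wrist"):
    p=read_camera(n);T=camT(p,s)
    for q in ("gauge","gauge_left","gauge_right"):
        for d in pinpoint(p,q)[:3]: print(n,q,np.round(d['location'],4),round(d['confidence'],2),proj(p,d['location'],T).round(0))
```

```text
[ 0.59090334 -0.04887387  0.20475373] [-0.25209795  0.8994816   2.25288388] [-0.00789675 -0.00578495 -0.01422887]
[-0.00304792  0.00554616]
side gauge [ 0.5858 -0.0502  0.1726] 0.79 [278. 146.]
side gauge_left [0.5845 0.0039 0.1347] 0.64 [272. 170.]
side gauge_left [ 0.6022 -0.1088  0.1344] 0.52 [277. 151.]
side gauge_right [ 0.6027 -0.113   0.137 ] 0.56 [277. 149.]
top gauge [ 0.5899 -0.0535  0.1704] 0.56 [357. 170.]
top gauge [0.5863 0.0069 0.1384] 0.42 [322. 174.]
top gauge_left [0.5861 0.0052 0.1357] 0.95 [323. 175.]
top gauge_right [ 0.597  -0.0556 -0.0009] 0.49 [344. 184.]
wrist gauge [ 0.5902 -0.0469  0.1683] 0.58 [281. 245.]
wrist gauge_left [0.5833 0.0017 0.1325] 0.66 [282. 156.]
wrist gauge_right [ 0.5992 -0.1081  0.1401] 0.97 [281. 309.]
```

>>> servo_tool:
  deltas:
    - [[0,0,0.4],[0,0,0],0]
    - [[0,0,0.3],[0,0,0],0]
    - [[0,0,0.2],[0,0,0],0]
    - [[0,0,0],[0,0,0],0]
    - [[0,0,0],[0,0,0],0]

```text
time_s: 15.75
eef_pos: [0.5908, -0.0489, 0.1821]
eef_rot: [[-0.15, 0.989, -0.001], [0.989, 0.15, 0.0], [0.0, -0.0, -1.0]]
contact_force: [-0.2, -0.2, -3.1]
width: 0.0091
grip_force: 58.9
```

>>> servo_tool:
  deltas:
    - [[0,0,0.08],[0,0,0],0]
    - [[0,0,0.08],[0,0,0],0]
    - [[0,0,0],[0,0,0],0]
    - [[0,0,0],[0,0,0],0]

```text
time_s: 16.15
eef_pos: [0.5909, -0.0489, 0.1784]
eef_rot: [[-0.15, 0.989, 0.0], [0.989, 0.15, 0.0], [0.0, 0.0, -1.0]]
contact_force: [0.4, 0.0, -3.2]
width: 0.0089
grip_force: 59.0
```

>>> servo_tool:
  deltas:
    - [[0,0,0.06],[0,0,0],0]
    - [[0,0,0.06],[0,0,0],0]
    - [[0,0,0],[0,0,0],0]
    - [[0,0,0],[0,0,0],0]

```text
time_s: 16.55
eef_pos: [0.5909, -0.0489, 0.1753]
eef_rot: [[-0.15, 0.989, -0.0], [0.989, 0.15, 0.0], [0.0, -0.0, -1.0]]
contact_force: [-1.3, 0.3, -3.5]
width: 0.0093
grip_force: 59.0
```

>>> servo_tool:
  deltas:
    - [[0,0,0.06],[0,0,0],0]
    - [[0,0,0],[0,0,0],0]
    - [[0,0,0],[0,0,0],0]

```text
time_s: 16.85
eef_pos: [0.5909, -0.0489, 0.1738]
eef_rot: [[-0.15, 0.989, -0.0], [0.989, 0.15, 0.0], [0.0, -0.0, -1.0]]
contact_force: [0.0, -0.2, -3.2]
width: 0.0087
grip_force: 59.0
```

>>> servo_tool:
  deltas:
    - [[0,0,0.06],[0,0,0],0]
    - [[0,0,0],[0,0,0],0]
    - [[0,0,0],[0,0,0],0]

```text
time_s: 17.15
eef_pos: [0.5909, -0.0489, 0.1722]
eef_rot: [[-0.15, 0.989, -0.0], [0.989, 0.15, 0.0], [0.0, -0.0, -1.0]]
contact_force: [-0.4, 0.2, -2.3]
width: 0.0089
grip_force: 59.0
```

>>> servo_tool:
  deltas:
    - [[0,0,0.06],[0,0,0],0]
    - [[0,0,0],[0,0,0],0]
    - [[0,0,0],[0,0,0],0]

```text
time_s: 17.45
eef_pos: [0.5909, -0.0489, 0.1708]
eef_rot: [[-0.15, 0.989, -0.0], [0.989, 0.15, 0.0], [0.0, -0.0, -1.0]]
contact_force: [-0.3, 0.1, -1.8]
width: 0.009
grip_force: 59.0
```

>>> servo_tool:
  deltas:
    - [[0,0,0.04],[0,0,0],0]
    - [[0,0,0],[0,0,0],0]
    - [[0,0,0],[0,0,0],0]

```text
time_s: 17.75
eef_pos: [0.5909, -0.0489, 0.1698]
eef_rot: [[-0.15, 0.989, -0.0], [0.989, 0.15, 0.0], [0.0, -0.0, -1.0]]
contact_force: [0.1, -0.6, -2.9]
width: 0.009
grip_force: 59.0
```

>>> servo_tool:
  deltas:
    - [[0,0,0.04],[0,0,0],0]
    - [[0,0,0],[0,0,0],0]
    - [[0,0,0],[0,0,0],0]

```text
time_s: 18.05
eef_pos: [0.5909, -0.0489, 0.1688]
eef_rot: [[-0.15, 0.989, -0.0], [0.989, 0.15, 0.0], [0.0, -0.0, -1.0]]
contact_force: [1.0, -0.3, -2.0]
width: 0.0089
grip_force: 59.2
```

>>> servo_tool:
  deltas:
    - [[0,0,0.04],[0,0,0],0]
    - [[0,0,0],[0,0,0],0]
    - [[0,0,0],[0,0,0],0]

```text
time_s: 18.35
eef_pos: [0.591, -0.0489, 0.1687]
eef_rot: [[-0.15, 0.989, 0.001], [0.989, 0.15, 0.0], [-0.0, 0.001, -1.0]]
contact_force: [-2.8, -0.9, 5.2]
width: 0.009
grip_force: 60.3
```

>>> servo_tool:
  deltas:
    - [[0,0,0.04],[0,0,0],0]
    - [[0,0,0],[0,0,0],0]
    - [[0,0,0],[0,0,0],0]

```text
time_s: 18.65
eef_pos: [0.591, -0.0489, 0.1686]
eef_rot: [[-0.15, 0.989, 0.002], [0.989, 0.15, -0.0], [-0.0, 0.002, -1.0]]
contact_force: [-5.1, 1.2, 13.4]
width: 0.009
grip_force: 61.5
```

Contact is at TCP 0.1687, so the hook underside is at about 0.135, the height expected for home. I check with a light side feel.

>>> servo_tool:
  deltas:
    - [[0,0,-0.07],[0,0,0],0]
    - [[0.08,0,0],[0,0,0],0]
    - [[0,0,0],[0,0,0],0]
    - [[0,0,0],[0,0,0],0]

```text
time_s: 19.05
eef_pos: [0.5908, -0.0469, 0.1687]
eef_rot: [[-0.15, 0.989, 0.0], [0.989, 0.15, -0.0], [-0.0, 0.0, -1.0]]
contact_force: [-1.4, -0.5, 2.2]
width: 0.0088
grip_force: 59.9
```

>>> servo_tool:
  deltas:
    - [[-0.08,0,0],[0,0,0],0]
    - [[-0.08,0,0],[0,0,0],0]
    - [[0,0,0],[0,0,0],0]
    - [[0,0,0],[0,0,0],0]

```text
time_s: 19.45
eef_pos: [0.5912, -0.0496, 0.1688]
eef_rot: [[-0.15, 0.989, 0.0], [0.989, 0.15, 0.003], [0.003, 0.001, -1.0]]
contact_force: [-1.6, 7.6, 5.2]
width: 0.0093
grip_force: 60.2
```

There is free play of about 2.5 mm with a wall on the -y side, so the hook is in the notch. I centre it, release and withdraw.

>>> servo_tool:
  deltas:
    - [[0.11,0,0],[0,0,0],0]
    - [[0,0,0],[0,0,0],0]
    - [[0,0,0],[0,0,0],0]
    - [[0,0,0],[0,0,0],12]
    - [[0,0,0],[0,0,0],16]
    - [[0,0,0],[0,0,0],25]
    - [[0,0,0],[0,0,0],35]
    - [[0,0,0],[0,0,0],35]

```text
time_s: 20.25
eef_pos: [0.5907, -0.0481, 0.1684]
eef_rot: [[-0.15, 0.989, -0.0], [0.989, 0.15, 0.0], [0.0, -0.0, -1.0]]
contact_force: [0.3, -1.4, 0.2]
width: 0.0352
grip_force: 0.0
```

Run:
```python
from h import *
s=read_state();print(s['eef_pos'],s['contact_force'],s['width'])
for n in("side","top","wrist"):
    p=read_camera(n);T=camT(p,s)
    for q in ("gauge","gauge_left","gauge_right"):
        for d in pinpoint(p,q)[:4]: print(n,q,np.round(d['location'],4),round(d['confidence'],2))
```

```text
[ 0.59073867 -0.04811029  0.16842151] [ 0.29122161 -1.37843756  0.2385573 ] 0.03515286094658801
side gauge [ 0.5882 -0.0503  0.1353] 0.7
side gauge [6.422e-01 2.955e-01 6.000e-04] 0.38
side gauge_left [0.5826 0.0025 0.1297] 0.81
side gauge_right [ 0.602  -0.1126  0.1342] 0.7
top gauge_left [0.5883 0.0074 0.1382] 0.64
wrist gauge [ 0.5908 -0.0469  0.132 ] 0.87
wrist gauge_left [ 0.6037 -0.1042  0.1384] 0.63
wrist gauge_left [0.5869 0.0029 0.1307] 0.58
wrist gauge_right [ 0.6022 -0.1055  0.14  ] 0.58
```

Now I lift straight up, slowly at first, and look once more.

>>> servo_tool:
  deltas:
    - [[0,0,-0.3],[0,0,0],35]
    - [[0,0,-0.6],[0,0,0],35]
    - [[0,0,-1],[0,0,0],35]
    - [[0,0,-1],[0,0,0],35]
    - [[0,0,-1],[0,0,0],35]
    - [[0,0,-1],[0,0,0],35]
    - [[0,0,-1],[0,0,0],35]
    - [[0,0,0],[0,0,0],35]

```text
time_s: 21.65
eef_pos: [0.5919, -0.0483, 0.3201]
eef_rot: [[-0.15, 0.989, 0.006], [0.989, 0.15, -0.0], [-0.001, 0.006, -1.0]]
contact_force: [0.9, 0.5, -0.0]
width: 0.0352
grip_force: 0.0
```

Run:
```python
from h import *
s=read_state();print(s['eef_pos'])
P={n:read_camera(n) for n in("side","wrist")}
for n,p in P.items():
    T=camT(p,s)
    for q in ("gauge","gauge_left","gauge_right"):
        for d in pinpoint(p,q)[:3]: print(n,q,np.round(d['location'],4),round(d['confidence'],2),proj(p,d['location'],T).round(0))
p=P['side'];u=proj(p,[.591,-.049,.12],p['T'])
f=cv2.resize(p['pixels'][int(u[1])-50:int(u[1])+60,int(u[0])-40:int(u[0])+40],(400,550),interpolation=cv2.INTER_CUBIC)
w=P['wrist'];T=camT(w,s);v=proj(w,[.591,-.049,.15],T);print(v);y0=max(int(v[1])-100,0)
cv2.imwrite('pics/end.png',np.hstack([f,cv2.resize(w['pixels'][y0:y0+200,int(v[0])-73:int(v[0])+72],(399,550),interpolation=cv2.INTER_CUBIC)]))
```

```text
[ 0.59185519 -0.04825007  0.32007268]
side gauge [ 0.5885 -0.0518  0.1363] 0.54 [276. 160.]
side gauge_left [0.5846 0.001  0.1343] 0.84 [273. 170.]
side gauge_right [ 0.603  -0.1115  0.1344] 0.59 [277. 151.]
wrist gauge [ 0.5925 -0.0459  0.1322] 0.6 [282. 191.]
wrist gauge_left [0.5853 0.0036 0.1348] 0.61 [282. 144.]
wrist gauge_right [ 0.5987 -0.107   0.1387] 0.66 [279. 247.]
[279.81929903 197.85569335]
```

View pics/end.png

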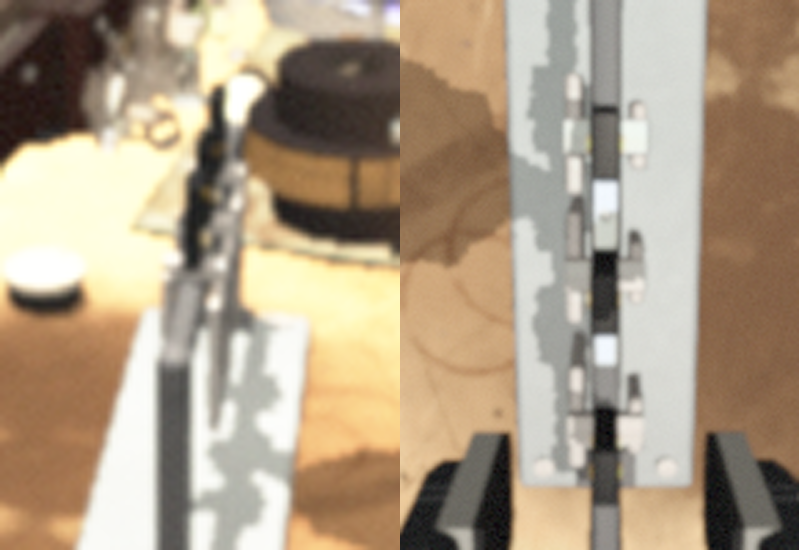

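The three gauges hang in line (right picture: tabs at (605,140), (605,285) and (603,430)). The strip shows on both sides of ours, and the neighbours have not moved. I hand the job in.

```bash
python3 -c "
from station import *
print(finish_job())"
```

```text
the job is handed in; nothing more can be done
None
```

The gauge hangs home in the strip's notch, level with its neighbours, which did not move measurably; I saw about 13 N at most while seating it, and the job was handed in at about 22 s.

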